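# Draw the bottle box out of its bay with the pull hook

## Task

Take the blue-handled pull hook from its rest, lower its tip into the pull ring of the box with the brown bottles, and use it to drag that box about 60 mm straight out of its bay. Then lift the hook clear and lay it back on its rest the way it lay. Do not touch the bottle box with the gripper, and leave the label box beside it where it is.

Things in the scene. Friction and masses are not known exactly. Their poses are not given: they have to be found in the camera images.
- hook_grip (a point): Centre of the pull hook's handle, a blue bar 100 long (x), 18 wide (y), 24 high (z), lying level 63 mm above z = 0. x points to the hook end, z up. Grasp here from above across the width: 60 mm is free between the saddles, 40 mm below this point. An 8 mm steel shank leaves the handle's front at half height and turns straight down 78 mm ahead of this point. 120 g.
- hook_tip (a point): Lowest point of the hook's down-turned tip (8 mm thick, round end), 78 mm ahead of and 42 mm below the centre of the handle. Same axes as hook_grip.
- bottle_ring (a point): Centre of the steel wire pull ring on the front of the bottle box; it lies level 22 mm above the grey worktop (z = 0). Opening 28 mm across, wire 6 mm thick, centre 22 mm in front of the box's front face. x points into the bay (the box is drawn out along -x), z up.
- label_ring (a point): Centre of an equal ring on the front of the label box in the other bay (a light grey box with a clear screen at its back and a white label roll in it, 105 x 116 x 62 mm, its contents to 81 mm), with the same axes. This box stays where it is.
- bottle_box: Dark grey box with a low cut front and two small brown bottles in it, 112 deep (x), 118 wide (y), 74 high (bottles to 103), 0.25 to 0.65 kg, origin under its centre, x into the bay. It slides on the grey worktop in either the left or the right bay, 6 mm play each side, of a fixed open-fronted rack 274 wide and 106 high; two white jars on the rack's rear shelf reach 140 mm.
- hook_rest (a point): Where the handle's centre belongs on the fixed grey rest, 63 mm above z = 0 (the wooden counter there is 6 mm above the grey worktop). Foot 120 x 70 mm; two saddles 26 mm long, centred 43 mm before and behind this point, tops 12 mm below it; side lips 10 mm higher leave a channel 44 mm wide. x runs along the channel, to where the hook end lies; z up.
There are look-alikes about, which are no part of the job. What is shaped like the part that bears hook_grip but red is not meant.

How it is judged:
On the way, in this order (a step that is already met when the one before it is completed fails the run):
1. the hook's tip is down inside the bottle box's ring (horizontal distance between hook_tip and bottle_ring below 0.013 m and z of hook_tip in the frame of bottle_ring below -0.004 m and distance of bottle_ring from where it was at the start of the episode below 0.03 m), for 0.2 s.
2. the bottle box has been drawn out at least 40 mm with the hook still in its ring (horizontal distance between hook_tip and bottle_ring below 0.013 m and z of hook_tip in the frame of bottle_ring below -0.004 m and distance of bottle_ring from where it was at the start of the episode above 0.04 m), for 0.1 s.
At the end, for the whole second after the job is handed in: The bottle box stands 40 to 85 mm out of where it was, straight within 10 degrees and at rest; the label box is within 12 mm of where it was; the hook lies level on its rest, hook end as before, its handle within 22 mm of the rest's point (distance of bottle_ring from where it was at the start of the episode between 0.04 and 0.085 m and angle between the x axis of bottle_ring and the x axis of label_ring, either way round below 0.17 rad and distance of label_ring from where it was at the start of the episode below 0.012 m and distance between hook_grip and hook_rest below 0.022 m and x of hook_tip in the frame of hook_rest above 0.06 m and angle between hook_tip's own z axis and vertical below 0.12 rad and linear speed of bottle_box below 0.01 m/s); the robot touches nothing.
It fails at once if the gripper or arm touches the bottle box (contact force between any of the fingers, the arm and bottle_box above 1 N).
It fails at once if the label box is moved out of its place (distance of label_ring from where it was at the start of the episode above 0.02 m).
It also fails if it takes over 58 s, if anything falls off the work surface, if the arm or the gripper's body presses on something with over 40 N, if the wrist force passes 120 N, or if a joint passes its speed limit or range.

## Robot

A 6-joint arm with a two-finger parallel gripper is mounted at the origin on the work surface; the furniture and walls round the work are solid. World frame = base frame: x ahead of the robot, y to its left, z up, the work surface at z = 0. Lengths are in m, angles in rad, forces in N, time in s.
With the tool pointing down it reaches from about 0.275 to 0.85 m from the base axis. Payload 5.2 kg.
Tool frame: the origin (TCP) lies at the very end of the fingers, on their centre line; the grasp point (between the pads) lies 19 mm behind it (r.grip_depth is the distance from the TCP to the grasp point, in m); z points along the fingers, y is the line along which they close (so a half turn about z gives the same grasp; the last joint's range is limited). The gripper opens to 85 mm and grips with 20 to 120 N. Pads are 22 mm wide; open, the fingers measure 114 mm over their backs; the gripper's body (76 mm by 85 mm) begins 54 mm behind the grasp point. The pads swing forward as they close: fully open they stand 13 mm farther back than shut.
Start: joints at [1.061, 0.259, 1.535, -0, 1.348, -0.203], TCP at [0.166, 0.524, 0.192] pointing down, gripper open.
Joint ranges: [-3.14, 3.14], [-0.91, 2.08], [0.19, 2.58], [-1.22, 4.36], [0.22, 2.71], [-3.12, 3.12]. Speed limits (rad/s): [2.57, 2.57, 3.14, 3.14, 3.14, 3.14].

## Interface

Orientations are given as a unit quaternion [x, y, z, w].
In Python, from workcell import r, effector, vision gives the robot as it stands. The module is installed in compiled form; this text tells all that it offers. Calls block until the motion is done:
- r.movep(position, orientation): joint-space move of the TCP to a pose.
- r.move_l(position, frame=None, velocity=0.15): straight line of the TCP; frame=None keeps the orientation; velocity is the mean speed in m/s.
- r.set_joints(angles): joint-space move.
- effector.ungrasp() and effector.clamp(effort=None): open the fingers fully, or close them until they stop; effort is the grip in N (None keeps the last).
- r.sleep(seconds).
- r.ik(position, orientation): joint angles nearest the present ones, or None.
- r.state(): the state.
- vision.capture(name): name is "scene" or "top" or "wrist"; returns the picture (480x640x3 uint8, blue, green, red); there is no depth.
- vision.calibration(name): a dict with "intrinsics" (3x3 intrinsics, pixels), "rvec" (rotation vector, rad) and "tvec" (3), from world to camera coordinates, as OpenCV has them. Camera axes: x right, y down, z forward; pixel columns grow to the right and rows downward; lengths in m; the calibration is good to about 2 mm. The wrist camera is an equidistant fisheye: a pixel r from the principal point sees the ray r / f radians off the axis. A picture is of the moment at which its call begins: read the wrist's pose just before it. calibration takes no time and is no camera call; for the wrist camera it gives the pose at the moment of the call.
A pose or a line that the arm cannot do raises r.PlanningError and nothing moves.
- r.finish_job(): hands the job in; it is judged then, once.
The state is a dict: "time": time; "qpos": joint angles; "qvel": joint speeds; "effort": joint torques, N m; "ee_pos": TCP position; "ee_rot": TCP orientation; "ft_force": force on the tool from outside, world axes, zero at the start; "moment": the same for the moment, N m; "grip_width": opening from 0.0 (shut) to 1.0 (fully open); "gripper_force": force on a finger pad.
Only numpy, scipy, OpenCV 4.12 (cv2) and the standard library are available. Lean on these libraries where they do the work, as an engineer would, in place of code of your own. Each camera call takes 0.05 s, during which the arm holds its last target. There are 200 camera calls.

## Working session

There is one attempt and no reset: what is moved stays moved. The work goes in short steps, each a Python script; the robot and the scene stay as the last script left them, time stands still between calls to the robot, and variables do not carry over. Pictures are saved under pics/ and viewed, at most 12 in all, crops included, and the job is handed in when it is done.

```bash
mkdir -p pics; cat > h.py <<'E'
import numpy as np, cv2
from workcell import r, effector, vision
from scipy.spatial.transform import Rotation as R
def cap(n,f=None):
    c=vision.calibration(n); im=vision.capture(n)
    if f: cv2.imwrite('pics/'+f,im)
    return im,c
def ray(c,uv,fish=False):
    K=np.array(c['intrinsics']); Rm=cv2.Rodrigues(np.array(c['rvec'],float))[0]; t=np.array(c['tvec']).ravel()
    x=(uv[0]-K[0,2])/K[0,0]; y=(uv[1]-K[1,2])/K[1,1]
    if fish:
        th=np.hypot(x,y); s=np.sin(th)/th if th>1e-9 else 1; d=np.array([x*s,y*s,np.cos(th)])
    else: d=np.array([x,y,1.])
    d=Rm.T@d; return -Rm.T@t, d/np.linalg.norm(d)
def onz(c,uv,z,fish=False):
    o,d=ray(c,uv,fish); return o+d*(z-o[2])/d[2]
def tri(rays):
    A=np.zeros((3,3));b=np.zeros(3)
    for o,d in rays:
        P=np.eye(3)-np.outer(d,d);A+=P;b+=P@o
    p=np.linalg.solve(A,b); return p,[np.linalg.norm((np.eye(3)-np.outer(d,d))@(p-o)) for o,d in rays]
E
python3 - <<'E'
from h import *
for n in ['scene','top','wrist']:
    im,c=cap(n,n+'0.png'); print(n,np.round(ray(c,(320,240),n=='wrist'),3).tolist(), c['intrinsics'][0][0])
print(r.state()['time'])
E
```

```text
scene [[-0.068, -0.448, 0.863], [0.576, 0.336, -0.745]] 574.9024210128065
top [[0.486, -0.052, 1.269], [0.071, -0.014, -0.997]] 535.9512482837428
wrist [[0.1, 0.546, 0.373], [0.266, -0.095, -0.959]] 371.64829954431775
0.15
```

View pics/scene0.png

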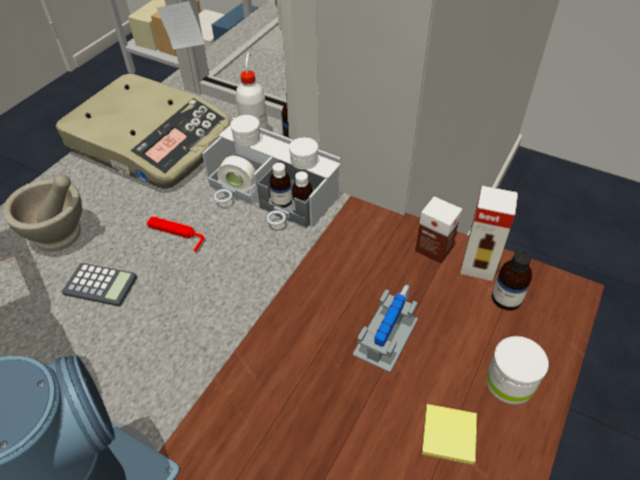

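View pics/top0.png

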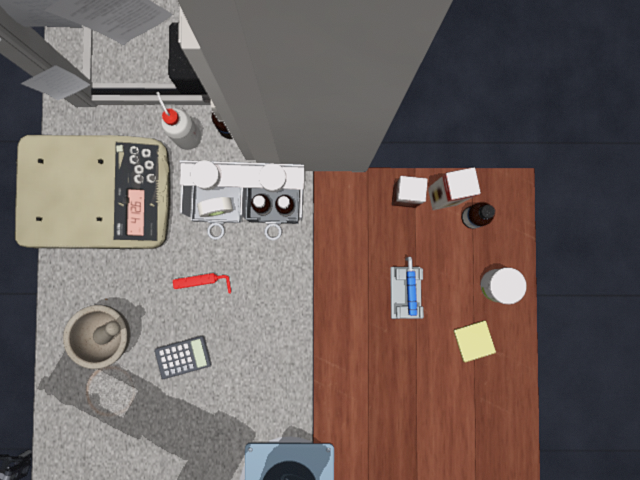

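The scene view shows the blue hook at about (391,318), the bottle box on the right with its ring at (277,220), and the label ring at (224,198). In the top view the hook is at (411,292) and the rings are at (273,231) and (216,231). I'll zoom in on both views and measure.

```bash
python3 - <<'E'
from h import *
S=cv2.imread('pics/scene0.png');T=cv2.imread('pics/top0.png')
def z(im,cx,cy):
    return cv2.resize(im[cy-37:cy+38,cx-50:cx+50],None,fx=4,fy=4,interpolation=cv2.INTER_CUBIC)
cv2.imwrite('pics/z.png',np.vstack([np.hstack([z(S,388,325),z(T,408,290)]),np.hstack([z(S,260,200),z(T,250,215)])]))
cs,ct=vision.calibration('scene'),vision.calibration('top')
def blue(im,x0,y0,x1,y1):
    h=cv2.cvtColor(im,cv2.COLOR_BGR2HSV); m=cv2.inRange(h,(100,150,60),(125,255,255)); k=np.zeros_like(m);k[y0:y1,x0:x1]=m[y0:y1,x0:x1]
    return k
for n,im,c,b in (('s',S,cs,(340,270,440,380)),('t',T,ct,(380,240,440,330))):
    k=blue(im,*b); p=cv2.findNonZero(k); print(n,len(p),cv2.minAreaRect(p),cv2.boxPoints(cv2.minAreaRect(p)).round(1).tolist())
    for a in cv2.boxPoints(cv2.minAreaRect(p)): print(onz(c,a,0.075).round(4))
E
```

```text
s 601 ((389.3000793457031, 319.4000244140625), (11.62755298614502, 54.11284255981445), 26.56505012512207) [[372.0, 341.0], [396.20001220703125, 292.6000061035156], [406.6000061035156, 297.79998779296875], [382.3999938964844, 346.20001220703125]]
[ 0.392  -0.2698  0.075 ]
[ 0.4974 -0.2644  0.075 ]
[ 0.4958 -0.2842  0.075 ]
[ 0.3913 -0.2883  0.075 ]
t 289 ((411.2930908203125, 292.9827880859375), (42.397300720214844, 8.103638648986816), 86.633544921875) [[406.0, 272.1000061035156], [414.1000061035156, 271.6000061035156], [416.6000061035156, 313.8999938964844], [408.5, 314.3999938964844]]
[ 0.5003 -0.2605  0.075 ]
[ 0.5015 -0.2786  0.075 ]
[ 0.4077 -0.2835  0.075 ]
[ 0.4066 -0.2656  0.075 ]
```

View pics/z.png

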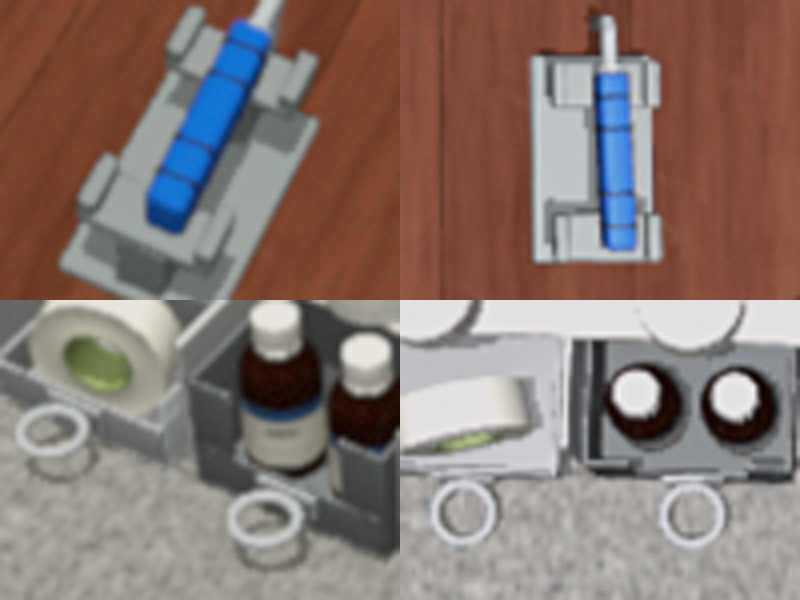

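The zoom shows the hook lying slightly yawed on the rest and off towards the right lips. Both rings are clear, and the two diagonal foot corners of the rest can be seen in both views. I'll triangulate these.

```bash
python3 - <<'E'
from h import *
cs,ct=vision.calibration('scene'),vision.calibration('top')
S=lambda cx,cy,x,y:(cx-50+x/4,cy-37+y/4)
def t(n,a,b):
    p,e=tri([ray(cs,a),ray(ct,b)]); print(n,p.round(4),np.round(e,4)); return p
f=t('front',S(388,325,256,27),S(408,290,212,73)); b=t('back',S(388,325,165,188),S(408,290,222,248))
print('grip',(f+b)/2,'yaw',np.arctan2(*(f-b)[1::-1]),'len',np.linalg.norm(f-b))
f=t('footFR',S(388,325,318,120),S(408,290,652,60)-np.array([100,0])); b=t('footBL',S(388,325,60,265),S(408,290,131,262))
print('rest',(f+b)/2, f-b)
t('bring',S(260,200,265,519-300),S(250,215,292,216)); t('lring',S(260,200,52,432-300),S(250,215,64,213))
E
```

```text
front [ 0.5024 -0.2732  0.0684] [0.0003 0.0003]
back [ 0.4055 -0.2759  0.0786] [0. 0.]
grip [ 0.45394353 -0.27455369  0.07350342] yaw 0.02850083034076354 len 0.0975380238661344
footFR [ 0.5103 -0.3061  0.0117] [0.0008 0.0008]
footBL [ 0.3927 -0.2368  0.0067] [0.0008 0.0008]
rest [ 0.45150231 -0.27144466  0.00915786] [ 0.11766614 -0.06931835  0.00499044]
bring [0.5934 0.0404 0.0207] [0.0001 0.0001]
lring [0.5945 0.1739 0.0207] [0.0005 0.0005]
```

```bash
cat >> h.py <<'E'
def q(yaw): return (R.from_euler('z',yaw)*R.from_quat([1,0,0,0])).as_quat()
E
python3 - <<'E'
from h import *
s=r.state(); print(R.from_quat(s['ee_rot']).as_matrix().round(3).tolist())
for y in (0.03,0.03+np.pi):
    for p in ([.454,-.2735,.2],[.515,.04,.033]): print(y,r.ik(p,q(y)))
r.movep([.454,-.2735,.19],q(.03))
im,c=cap('wrist','w1.png'); print(r.state()['time'],r.state()['ee_pos'],ray(c,(320,240),True))
E
```

```text
[[-0.953, 0.302, -0.001], [0.302, 0.953, -0.001], [0.0, -0.001, -1.0]]
0.03 [-7.52802349e-01  2.17122074e-01  1.56910682e+00 -4.44089210e-16
  1.35536376e+00  7.87993978e-01]
0.03 [-1.38665202e-01  3.64977681e-01  1.81859698e+00 -4.44089210e-16
  9.58017997e-01  1.40213112e+00]
3.171592653589793 [-7.52802349e-01  2.17122074e-01  1.56910682e+00 -4.44089210e-16
  1.35536376e+00 -2.35359868e+00]
3.171592653589793 [-1.38665202e-01  3.64977681e-01  1.81859698e+00 -4.44089210e-16
  9.58017997e-01 -1.73946153e+00]
3.175 [ 0.45436634 -0.2727742   0.19001864] (array([ 0.52428938, -0.26990117,  0.37177494]), array([-0.28105086,  0.00176337, -0.95969125]))
```

View pics/w1.png

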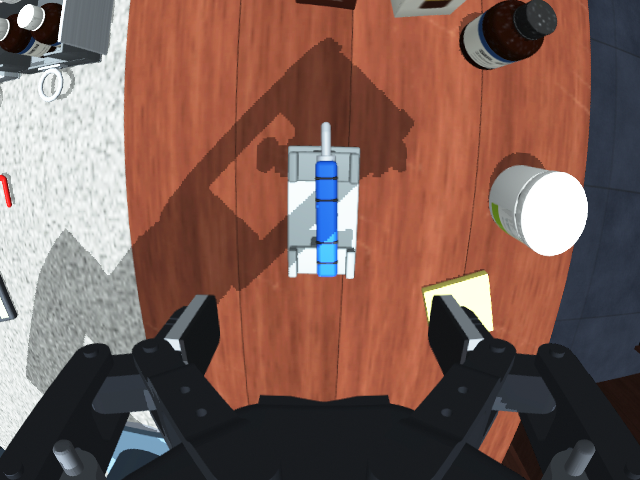

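The wrist view shows the blue handle running from (326,161) to (328,277), between the fingers and clear of the saddles. I'll check it by ray, grasp and lift.

```bash
python3 - <<'E'
from h import *
im=cv2.imread('pics/w1.png');c=vision.calibration('wrist')
h=cv2.cvtColor(im,cv2.COLOR_BGR2HSV);m=cv2.inRange(h,(100,150,60),(125,255,255));m[:140]=0;m[285:]=0;m[:,:300]=0;m[:,355:]=0
ys=np.where(m.any(1))[0]; mid=lambda y:np.where(m[y])[0].mean()
a=onz(c,(mid(ys[0]+3),ys[0]),.075,True); b=onz(c,(mid(ys[-1]-8),ys[-1]),.075,True)
print(ys[0],ys[-1],a,b,np.arctan2(a[1]-b[1],a[0]-b[0]))
r.move_l([.453,-.2735,.044],q(.03),velocity=.12)
effector.clamp(60)
s=r.state();print(s['grip_width'],s['gripper_force'],s['ft_force'],s['time'])
r.move_l([.453,-.2735,.16],velocity=.12)
s=r.state();print(s['grip_width'],s['gripper_force'],s['ft_force'],s['time'])
r.movep([.505,.0404,.17],q(0))
cap('wrist','w2.png');cap('scene','s2.png');print(r.state()['time'],r.state()['ee_pos'])
c=vision.calibration('wrist');print(c)
S=cv2.imread('pics/s2.png')[100:330,180:420]
cv2.imwrite('pics/c2.png',np.hstack([cv2.imread('pics/w2.png')[0:400,120:520],cv2.resize(S,(400,400))]))
E
```

```text
161 276 [ 0.5028908  -0.27186937  0.075     ] [ 0.40531986 -0.27533161  0.075     ] 0.03546943097144586
0.0019133134906608425 0.0 [0.11834473 0.53044649 0.61815393] 5.3083
-0.0007452454664471809 0.0 [0.03687723 0.04672996 0.80434635] 6.425
7.7333 [0.50520857 0.0391047  0.16984753]
{'intrinsics': array([[371.64829954,   0.        , 323.54305048],
       [  0.        , 371.64829954, 237.13844539],
       [  0.        ,   0.        ,   1.        ]]), 'rvec': array([-2.07084683,  2.07559418,  0.29020294]), 'tvec': array([0.04127247, 0.45688178, 0.49558389])}
```

View pics/c2.png

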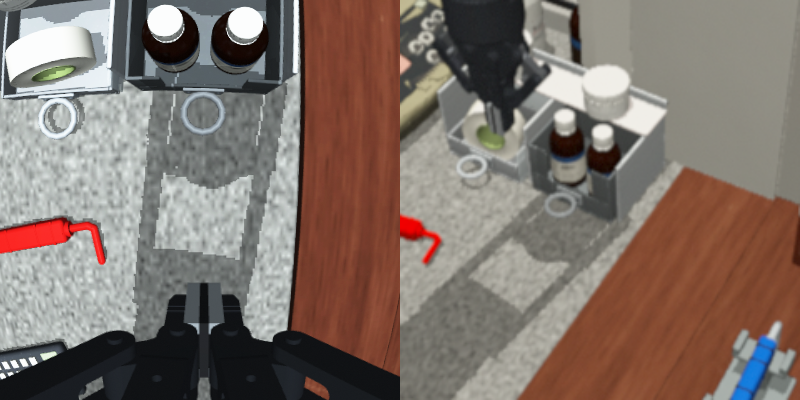

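The left half (wrist) and right half (scene) both show the gripper shut and empty, with the hook still on its rest. The grasp missed. The bottle ring is at about (323,113) in the wrist picture. I'll go back and look to see why.

```bash
python3 - <<'E'
from h import *
c=vision.calibration('wrist');print('ring',onz(c,(323,113),.022,True),onz(c,(179,118),.022,True))
effector.ungrasp(); r.movep([.453,-.2735,.19],q(.03))
im,c=cap('wrist','w3.png')
h=cv2.cvtColor(im,cv2.COLOR_BGR2HSV);m=cv2.inRange(h,(100,150,60),(125,255,255));m[:140]=0;m[285:]=0;m[:,:290]=0;m[:,365:]=0
ys=np.where(m.any(1))[0]; mid=lambda y:np.where(m[y])[0].mean()
a=onz(c,(mid(ys[0]+3),ys[0]),.075,True); b=onz(c,(mid(ys[-1]-8),ys[-1]),.075,True)
print(a,b,(a+b)/2,np.arctan2(a[1]-b[1],a[0]-b[0]))
r.move_l([.453,-.2735,.044],velocity=.12)
s=r.state();print(s['ee_pos'],s['ee_rot'],s['time'],s['grip_width'])
w,_=cap('wrist','w4.png'); s_,_=cap('scene','s4.png')
cv2.imwrite('pics/c4.png',np.hstack([w[100:440,150:490],cv2.resize(s_[230:400,310:480],(340,340))]))
E
```

```text
ring [0.59390956 0.04033962 0.022     ] [0.59533265 0.1724674  0.022     ]
[ 0.50260624 -0.27230481  0.075     ] [ 0.40613998 -0.27623485  0.075     ] [ 0.45437311 -0.27426983  0.075     ] 0.04071749930540485
[ 0.45350799 -0.27393429  0.04470286] [9.99886766e-01 1.50302391e-02 5.30438628e-04 5.15124002e-04] 11.15 0.9998769660620381
```

View pics/c4.png

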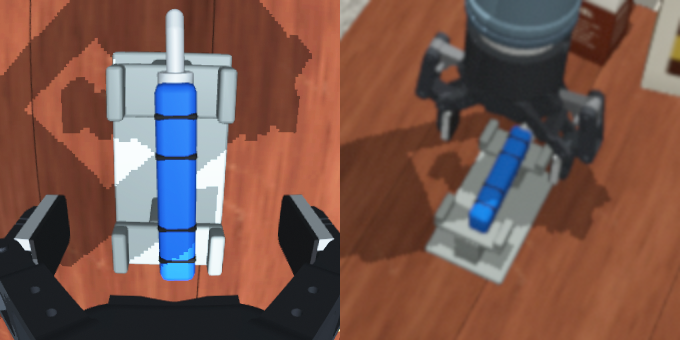

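The wrist half shows the open pads level with the rear part of the handle. In the scene half the fingertips look higher than the handle, at scene px of about (363,297) and (422,315). I'll check the tip height by triangulation, then clamp in steps while looking.

```bash
python3 - <<'E'
from h import *
cs,cw=vision.calibration('scene'),vision.calibration('wrist')
print(tri([ray(cs,(363.5,297)),ray(cw,(216,295),True)]),tri([ray(cs,(423,315)),ray(cw,(434,295),True)]))
def proj(p): return cv2.projectPoints(np.array([p]),np.array(cs['rvec'],float),np.array(cs['tvec'],float),np.array(cs['intrinsics']),None)[0].ravel()
for y in (-.231,-.316): print(proj([.4535,y,.058]))
effector.clamp(60)
s=r.state();print(s['ee_pos'],s['grip_width'],s['gripper_force'],s['time'])
w,_=cap('wrist'); s_,_=cap('scene')
cv2.imwrite('pics/c5.png',np.hstack([w[100:440,150:490],cv2.resize(s_[230:400,310:480],(340,340))]))
E
```

```text
(array([ 0.45564055, -0.22466123,  0.08493016]), [np.float64(0.001854873280204614), np.float64(0.001854873280204662)]) (array([ 0.46302311, -0.32132648,  0.09210843]), [np.float64(0.0034620132392160574), np.float64(0.003462013239216051)])
[366.60152305 309.39722469]
[413.19700296 329.80688212]
[ 0.4529834  -0.27347863  0.04395885] 0.0007588372838014308 0.0 12.0167
```

View pics/c5.png

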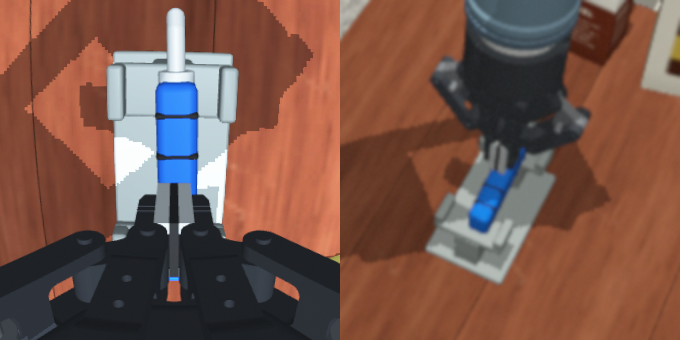

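The closed fingers stand on top of the handle, not around it, although ee_pos says the tip is at z=0.044. The real fingertips are therefore about 30 mm higher than the reported TCP. The wrist camera's world fit was right (handle length and position agreed), so only the tool length is off. I'll measure the closed tip to get the offset.

```bash
python3 - <<'E'
from h import *
r.move_l([.453,-.2735,.16],velocity=.2)
w,cw=cap('wrist'); s,cs=cap('scene'); print(r.state()['ee_pos'],r.state()['time'])
def proj(p): return cv2.projectPoints(np.array([p]),np.array(cs['rvec'],float),np.array(cs['tvec'],float),np.array(cs['intrinsics']),None)[0].ravel()
u,v=proj([.453,-.2735,.18]).astype(int);print(u,v)
cv2.imwrite('pics/c6.png',np.hstack([cv2.resize(w[230:330,274:374],(400,400),interpolation=2),cv2.resize(s[v-50:v+50,u-50:u+50],(400,400),interpolation=2)]))
E
```

```text
[ 0.45206905 -0.27263759  0.15822091] 12.95
395 274
```

View pics/c6.png

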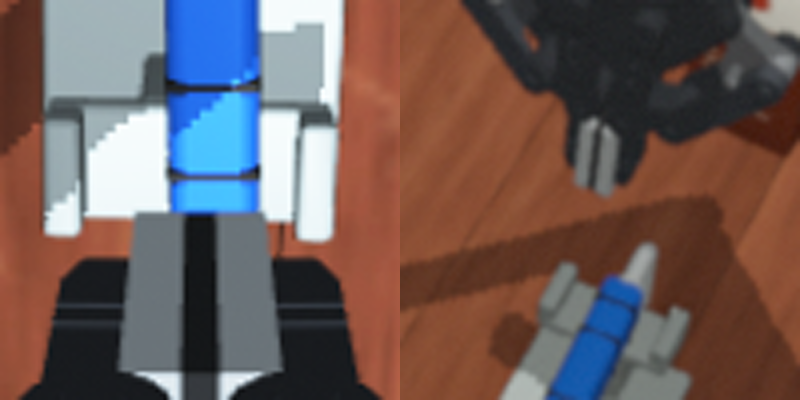

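The wrist half shows the closed tip edge at about (324,283). The scene half shows the tip at about (393,271).

```bash
python3 - <<'E'
from h import *
cs,cw=vision.calibration('scene'),vision.calibration('wrist')
print(tri([ray(cs,(393,271.5)),ray(cw,(324,283),True)]))
o,d=ray(cw,(324,283),True)
for x in (.452,.463): print(x,o+d*(x-o[0])/d[0])
o,d=ray(cs,(393,271.5))
for y in (-.2727,): print(o+d*(y-o[1])/d[1])
print(r.state()['ee_pos'])
E
```

```text
(array([ 0.45475443, -0.27042811,  0.18188195]), [np.float64(0.0015602148473129842), np.float64(0.0015602148473130282)])
0.452 [ 0.452      -0.27202133  0.17447233]
0.463 [ 0.463      -0.27174528  0.20028386]
[ 0.44334398 -0.2727      0.19642495]
[ 0.45206905 -0.27263759  0.15822091]
```

The estimates bracket the offset at about 33 mm (it must be at least 31, since the pads closed above the 75 mm handle top). I'll grasp 33 mm lower; there is still clearance to the foot.

```bash
python3 - <<'E'
from h import *
effector.ungrasp(); r.movep([.454,-.2738,.12],q(.035))
r.move_l([.454,-.2738,.011],velocity=.1)
s=r.state();print(s['ee_pos'],s['ft_force'])
effector.clamp(60)
s=r.state();print(s['ee_pos'],s['grip_width'],s['gripper_force'],s['ft_force'],s['time'])
if s['grip_width']>.1:
    r.move_l([.454,-.2738,.11],velocity=.12)
    s=r.state();print(s['grip_width'],s['gripper_force'],s['time'])
    r.movep([.505,.040,.11],q(0.0))
    w,cw=cap('wrist','w7.png'); s_,cs=cap('scene','s7.png');print(r.state()['ee_pos'],r.state()['time'])
    cv2.imwrite('pics/c7.png',np.hstack([w[50:350,174:474],cv2.resize(s_[150:250,210:310],(400,300+0),interpolation=2)[:, :400]]))
E
```

```text
[ 0.45448383 -0.27422718  0.01166005] [ 0.24435568 -0.6733775  -0.72560294]
[ 0.45424565 -0.27405459  0.01129857] 0.19685696843773012 59.148194789886475 [0.65140096 0.02985412 3.33134335] 15.8833
0.20463948791845848 58.612183928489685 16.8583
[0.50527927 0.03866992 0.10989655] 18.1667
```

View pics/c7.png

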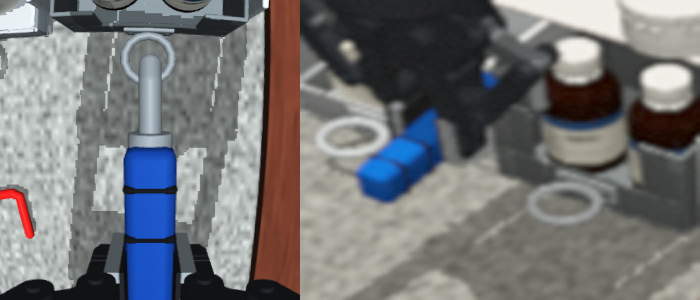

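The blue handle is gripped and level. Its bend is at wrist (324,105), with the bottle ring straight ahead at (322,109). I'll check the bend position by ray, then lower it in.

```bash
python3 - <<'E'
from h import *
cw=vision.calibration('wrist'); e=r.state()['ee_pos']
f=onz(cw,(324,105),.166,True); print('bend front rel TCP',f-e,'expect .082')
r.move_l([.5157,.0403,.06],velocity=.12)
r.move_l([.5157,.0403,.0005],velocity=.06)
s=r.state();print(s['ee_pos'],s['ft_force'],s['grip_width'],s['time'])
w,_=cap('wrist'); s_,_=cap('scene')
cv2.imwrite('pics/c8.png',np.hstack([cv2.resize(w[50:250,224:424],(400,400),interpolation=2),cv2.resize(s_[160:260,210:310],(400,400),interpolation=2)]))
E
```

```text
bend front rel TCP [0.07985745 0.00055887 0.05610345] expect .082
[0.51611839 0.04025601 0.00085626] [ 0.16122551  0.36023095 -1.46662943] 0.19497449117779062 19.8833
```

View pics/c8.png

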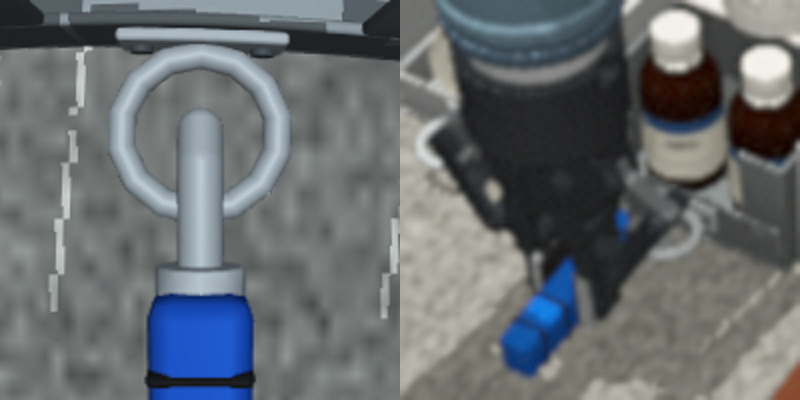

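The wrist view shows the bend centred inside the ring, at crop (200,130). Now the drag.

```bash
python3 - <<'E'
from h import *
r.sleep(.3)
r.move_l([.4470,.0403,.0005],velocity=.05)
s=r.state();print(s['ee_pos'],s['ft_force'],s['grip_width'],s['time'])
r.sleep(.2)
w,cw=cap('wrist'); t,_=cap('top')
cv2.imwrite('pics/c9.png',np.hstack([w[50:350,174:474],cv2.resize(t[160:260,190:320],(390,300),interpolation=2)]))
E
```

```text
[0.44701618 0.04028048 0.00047245] [ 2.07895306 -0.62893763  0.22799589] 0.1974861141309753 21.8083
```

View pics/c9.png

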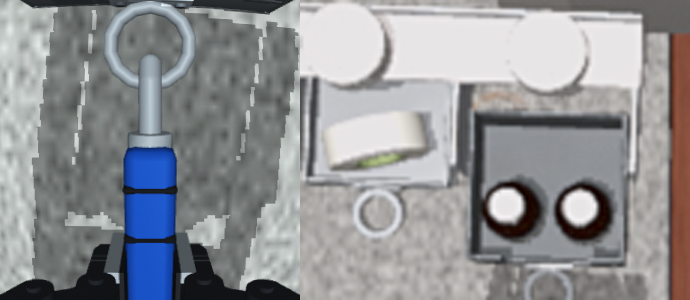

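The wrist view shows the hook against the front of the ring, with the ring centre at (324,95). The top view shows the box drawn out straight and the label box in place. Next I'll unhook, lift and lay the hook back.

```bash
python3 - <<'E'
from h import *
cw=vision.calibration('wrist');p=onz(cw,(324,95),.022,True);print('ring now',p,'moved',.5937-p[0])
r.move_l([.4555,.0403,.0005],velocity=.05)
r.move_l([.4555,.0403,.11],velocity=.1)
r.movep([.4530,-.2727,.11],q(.02))
r.move_l([.4530,-.2727,.03],velocity=.12)
r.move_l([.4530,-.2727,.0115],velocity=.04)
s=r.state();print(s['ee_pos'],s['ft_force'],s['time'])
effector.ungrasp(); r.move_l([.4530,-.2727,.16],velocity=.15)
w,cw=cap('wrist'); t,_=cap('top');print(r.state()['time'])
h=cv2.cvtColor(w,cv2.COLOR_BGR2HSV);m=cv2.inRange(h,(100,150,60),(125,255,255));m[:120]=0;m[300:]=0;m[:,:285]=0;m[:,370:]=0
ys=np.where(m.any(1))[0]; mid=lambda y:np.where(m[y])[0].mean()
a=onz(cw,(mid(ys[0]+3),ys[0]),.075,True); b=onz(cw,(mid(ys[-1]-8),ys[-1]),.075,True)
print(ys[0],ys[-1],a,b,(a+b)/2)
cv2.imwrite('pics/c10.png',np.hstack([w[70:370,174:474],cv2.resize(t[150:350,180:440],(390,300),interpolation=2)]))
E
```

```text
ring now [0.53392498 0.04095238 0.022     ] moved 0.05977502479226526
[ 0.45266469 -0.27249599  0.01130953] [-1.30958514  0.4467813   2.47922213] 26.2833
28.1917
163 289 [ 0.5016264 -0.270507   0.075    ] [ 0.40465995 -0.27241504  0.075     ] [ 0.45314317 -0.27146102  0.075     ]
```

View pics/c10.png

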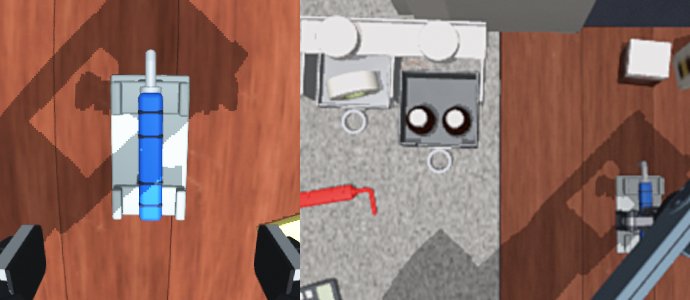

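The hook lies level in the channel, with its handle within about 2 mm of the rest's point. The box is out 60 mm and straight, and the label box hasn't moved.

```bash
python3 -c "
from h import *
print(r.finish_job())"
```

```text
the job is handed in; nothing more can be done
None
```

I handed the job in: the bottle box is about 60 mm out and straight, the hook is back on its rest and the label box is where it was; the first grasp missed because the real fingertips stand about 33 mm higher than the reported TCP, so I grasped that much lower.

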